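# Sweep the galangal slices off the board into the tray

## Task

Sweep all four galangal slices gently across the chopping board with the fingertips and over its edge into the aluminium tray beside it, so that all of them lie in the tray. Only push them along the board: do not pinch, lift or flick them. Leave the tray standing against the board, and leave the uncut root, the knife and the other things standing round the board where they are.

Things in the scene. Friction and masses are not known exactly. Their poses are not given: they have to be found in the camera images.
- board: heavy brown wooden chopping board that does not move, 260 mm (its x) by 360 mm (its y) and 45 mm thick, lying flat on the bench; origin at the centre of its underside, z up, so its top is 45 mm above the origin. Its x and y axes run along its edges; it is turned up to about 0.18 rad
- tray: low open aluminium tray standing loose on the bench (about 0.35 kg), 240 mm (its x) by 190 mm (its y), rim 28 mm high, walls and floor 3 mm; one of its 240 mm sides stands 3 to 5 mm from one of the board's two 260 mm edges (those at the board's y = +180 mm or -180 mm; which one changes), its rim 17 mm lower than the board's top. Origin at the centre of its underside, axes parallel to the board's
- slice1: one of four identical slices of galangal: flat round cream-coloured disc with a pinkish-brown skin, 38 mm across and 11 mm thick, 11 to 18 g, loose, lying flat on the middle part of the board (with its centre within 36 mm of the board's centre line along its y). Origin at the centre of its underside, axis z through its flat faces
- slice2: one of four identical slices of galangal: flat round cream-coloured disc with a pinkish-brown skin, 38 mm across and 11 mm thick, 11 to 18 g, loose, lying flat on the middle part of the board (with its centre within 36 mm of the board's centre line along its y). Origin at the centre of its underside, axis z through its flat faces
- slice3: one of four identical slices of galangal: flat round cream-coloured disc with a pinkish-brown skin, 38 mm across and 11 mm thick, 11 to 18 g, loose, lying flat on the middle part of the board (with its centre within 36 mm of the board's centre line along its y). Origin at the centre of its underside, axis z through its flat faces
- slice4: one of four identical slices of galangal: flat round cream-coloured disc with a pinkish-brown skin, 38 mm across and 11 mm thick, 11 to 18 g, loose, lying flat on the middle part of the board (with its centre within 36 mm of the board's centre line along its y). Origin at the centre of its underside, axis z through its flat faces
- root: uncut rest of the galangal root: knobbly brown lump about 95 mm long (its y, roughly along the board's y), 60 mm wide and 34 mm high, loose, lying on the board beside one of its two 360 mm edges. Origin on its underside about its middle. Leave it
- knife: kitchen knife lying loose and flat on the board along the other 360 mm edge: dark wooden handle 112 mm long, 14 mm thick, from 122 mm to 10 mm on the -y side of its origin; steel blade 151 mm long, up to 34 mm wide, on the +y side. Origin under the joint of handle and blade at the level of the board's top. Leave it
- cobek: round black stone mortar dish with red chillies, 180 mm across, 55 mm high, about 2.4 kg, on the bench close to the board's other 260 mm edge, away from the tray. Origin at the centre of its underside. Leave it
- ulekan: bent teak pestle lying on the bench beyond the board, about 155 mm long, 36 mm thick. Origin on its underside. Leave it
- bowl: aluminium bowl with shallots, 180 mm across, 70 mm high, on the bench beyond the board. Origin at the centre of its underside. Leave it
- lidbox: yellow plastic box with its lid on, 100 by 146 mm and 89 mm high, on the bench beyond the board. Origin at the centre of its underside. Leave it
- sauce: dark sauce bottle with a red cap, 60 mm across, 200 mm high, standing on the bench at the left, beyond the tray or cobek. Origin at the centre of its underside. Leave it

How it is judged (in metres and radians):
At the end, for the whole second after the job is handed in: All four slices lie at rest inside the tray (origin within its walls, less than 36 mm above the tray's underside); the tray, the root, the knife, the cobek, the ulekan, the bowl, the lidded box and the bottle are each within 25 mm of where they began (x of slice1 in the frame of tray between -0.119 and 0.119 m and y of slice1 in the frame of tray between -0.094 and 0.094 m and z of each of slice1, slice2, slice3, slice4 in the frame of tray below 0.036 m and linear speed of each of slice1, slice2, slice3, slice4, tray below 0.02 m/s and x of slice2 in the frame of tray between -0.119 and 0.119 m and y of slice2 in the frame of tray between -0.094 and 0.094 m and x of slice3 in the frame of tray between -0.119 and 0.119 m and y of slice3 in the frame of tray between -0.094 and 0.094 m and x of slice4 in the frame of tray between -0.119 and 0.119 m and y of slice4 in the frame of tray between -0.094 and 0.094 m and distance of each of tray, root, knife, cobek, ulekan, bowl, lidbox, sauce from where it was at the start of the episode below 0.025 m); the robot touches nothing.
It fails at once if a slice is lifted more than 30 mm above the board's top (height (world z) of any of slice1, slice2, slice3, slice4 above 0.075 m).
It fails at once if a slice is pinched, or pressed hard, by the fingers (over 10 N) (contact force between any of slice1, slice2, slice3, slice4 and the fingers above 10 N).
It fails at once if a slice is flicked: faster than 0.6 m/s while still at board height ((height (world z) of slice1 above 0.038 m and linear speed of slice1 above 0.6 m/s) or (height (world z) of slice2 above 0.038 m and linear speed of slice2 above 0.6 m/s) or (height (world z) of slice3 above 0.038 m and linear speed of slice3 above 0.6 m/s) or (height (world z) of slice4 above 0.038 m and linear speed of slice4 above 0.6 m/s)).
It fails at once if the tray is shoved more than 25 mm from its place (distance of tray from where it was at the start of the episode above 0.025 m).
It fails at once if the root, knife, cobek, ulekan, bowl, lidded box or bottle is moved more than 25 mm (distance of any of root, knife, cobek, ulekan, bowl, lidbox, sauce from where it was at the start of the episode above 0.025 m).
It also fails if it takes over 61 s, if anything falls off the work surface, if the arm or the gripper's body presses on something with over 40 N, if the wrist force passes 120 N, or if a joint passes its speed limit or range.

## Robot

A 7-joint arm with a two-finger parallel gripper is mounted at the origin on the work surface. World frame = base frame: x ahead of the robot, y to its left, z up, the work surface at z = 0. Lengths are in mm, angles in rad, forces in N, time in s.
With the tool pointing down it reaches from about 400 to 875 mm from the base axis. Payload 4.4 kg.
Tool frame: the origin (TCP) lies midway between the tips of the shut fingers; the grasp point (between the pads) lies 19 mm behind it (ctrl.grip_point_offset is the distance from the TCP to the grasp point, in mm); z points along the fingers, y is the line along which they close (so a half turn about z gives the same grasp; the last joint's range is limited). The gripper opens to 85 mm and grips with 20 to 120 N. Pads are 22 mm wide; open, the fingers measure 114 mm over their backs; the gripper's body (76 mm by 85 mm) begins 54 mm behind the grasp point. The pads swing forward as they close: fully open they stand 13 mm farther back than shut.
Start: joints at [-1.355, 0.628, 0.038, 1.517, -0.027, 0.996, -0.02], TCP at [180.731, 624.383, 231.313] pointing down, gripper open.
Joint ranges: [-3.06, 3.06], [-0.37, 2.12], [-1.25, 1.32], [0.18, 2.47], [-1.1, 4.24], [0.23, 1.98], [-2.94, 2.94]. Speed limits (rad/s): [2.57, 2.57, 3.14, 3.14, 3.14, 3.14, 3.14].

## Interface

Orientations are given as [roll, pitch, yaw] about the fixed x, y, z axes, in that order (R = Rz(yaw) Ry(pitch) Rx(roll)).
In Python, from cell import ctrl gives the robot as it stands.
- The arm moves only by the tool nudge_tcp, called after ">>>" as name(argument=value, ...) on one line, values as JSON. Schema: {"type":"object","properties":{"rows":{"type":"object","properties":{"motion":{"type":"array","items":{"type":"array","items":{"type":"number"},"minItems":7,"maxItems":7},"minItems":1,"maxItems":12}},"additionalProperties":false,"required":["motion"]},"only":{"type":"string"},"quiet":{"type":"boolean"},"lines":{"type":"string"}},"required":["rows"],"additionalProperties":false}. rows is an object whose key "motion" holds a list of rows, 1 to 12 of them, each of 7 numbers: dx, dy, dz in shares of the most that a row can go, 1 being 50 mm, then a rotation vector rx, ry, rz in units of 0.05 rad, then the finger opening in mm; each row shifts and turns the commanded pose from where the row before left it, along the tool's axes as they then stand; what a row does not reach is not made up. A row lasts 1/10 s, in which the tool goes at most 50 mm and 0.15 rad, less where a joint would pass 70% of its speed; a pose out of reach is approached as far as the arm can. The fingers move at their own pace and stop on an object; the grip force is fixed at half the most. Time passes only in rows, so rows that do not move let the fingers close. The tool returns the time, the measured TCP pose, the force, the opening and the grip force at its end. only (a regular expression) keeps the lines of the reply that match it, lines (a string "A,B") keeps lines A to B, and quiet returns only ok. Input that does not fit is refused with a message, and nothing moves.
- ctrl.read_state(): the state, without advancing time (a new reading comes with each control period).
- ctrl.get_image(name): name is "scene" or "top" or "wrist"; returns the picture (480x640x3 uint8, blue, green, red); there is no depth.
- ctrl.calibration(name): a dict with "fx", "fy", "cx", "cy" (pixels), "rvec" (rotation vector, rad) and "tvec" (3), from world to camera coordinates, as OpenCV has them; the wrist camera has in their place "hand_eye" (4x4, takes a point from camera to tool coordinates, whose origin is the TCP and whose axes are the flange's). Camera axes: x right, y down, z forward; pixel columns grow to the right and rows downward; lengths in mm; the calibration is good to about 2 mm. A picture is of the moment at which its call begins: read the wrist's pose just before it. calibration takes no time and is no camera call.
- ctrl.finish_job(): hands the job in; it is judged then, once.
The state is a dict: "clock": time; "qpos": joint angles; "qd": joint speeds; "tau": joint torques, N m; "eef_pos": TCP position; "tool_rot": TCP orientation; "force": force on the tool from outside, world axes, zero at the start; "torque": the same for the moment, N m; "width": finger opening in mm; "gripper_force": force on a finger pad.
Only numpy, scipy, OpenCV 4.12 (cv2) and the standard library are available. Lean on these libraries where they do the work, as an engineer would, in place of code of your own. Each camera call takes 0.05 s, during which the arm holds its last target. There are 200 camera calls.

## Working session

There is one attempt and no reset: what is moved stays moved. The work goes in short steps, Python scripts to look and compute and a tool call to move; the robot and the scene stay as the last step left them, time stands still between calls to the robot, and variables do not carry over. Pictures are saved under pics/ and viewed, at most 10 in all, crops included, and the job is handed in when it is done.

```bash
ls; mkdir -p pics; python3 - <<'E'
from cell import ctrl
import cv2
for n in("top","scene"):
    cv2.imwrite(f"pics/{n}0.png",ctrl.get_image(n)); print(n,ctrl.calibration(n))
s=ctrl.read_state(); print(s["clock"],s["eef_pos"],s["tool_rot"],s["width"])
E
```

```text
cell.py
pics
top {'fx': 519.8618124727551, 'fy': 519.8618124727551, 'cx': 314.94736498935845, 'cy': 238.50775698331256, 'rvec': array([ 2.13434594, -2.15916023,  0.15203568]), 'tvec': array([ 109.19942045,  628.08467314, 1046.08438212])}
scene {'fx': 446.5574103070977, 'fy': 446.5574103070977, 'cx': 311.3978680049893, 'cy': 241.85770985253617, 'rvec': array([ 1.44670749,  1.88566277, -1.00724328]), 'tvec': array([  30.41525896, -307.93270426, 1478.46121903])}
0.1 [180.55179455 623.84279948 230.46990228] [-3.13987969e+00 -1.15850622e-05  2.85985019e+00] 85.27704327132533
```
View pics/top0.png

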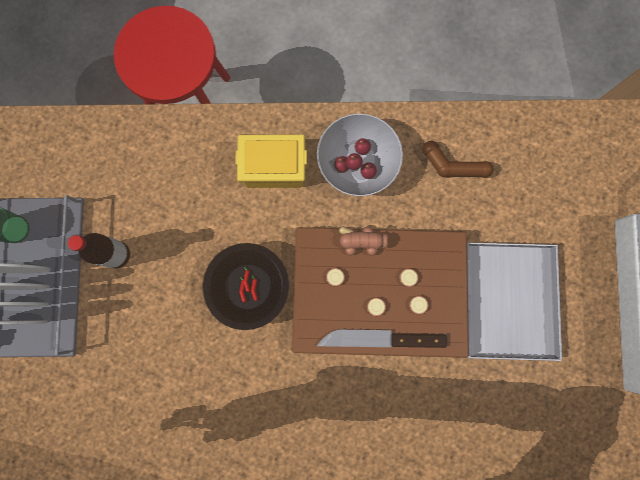

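The top view shows the tray at the right (world -y), with the root above the slices and the knife below them. The slices are near pixels (335,277), (409,277), (376,307) and (419,305).

```bash
cat > h.py <<'E'
from cell import ctrl
import cv2, numpy as np
def ray(n,uv,z):
    c=ctrl.calibration(n); K=np.array([[c["fx"],0,c["cx"]],[0,c["fy"],c["cy"]],[0,0,1]])
    R=cv2.Rodrigues(np.array(c["rvec"]))[0]; o=-R.T@np.array(c["tvec"])
    d=R.T@np.linalg.solve(K,[uv[0],uv[1],1]); return o+d*(z-o[2])/d[2]
def slices(im,lo=200,z=56):
    h=cv2.cvtColor(im,cv2.COLOR_BGR2HSV); m=cv2.inRange(h,(12,30,180),(35,140,255))
    m[:,:290]=0;m[:,570:]=0;m[:228]=0;m[365:]=0
    n,l,st,c=cv2.connectedComponentsWithStats(m)
    return [(c[i].round(1),int(st[i,4]),st[i,2:4],ray("top",c[i],z).round(1)) for i in range(1,n) if st[i,4]>60]
E
python3 - <<'E'
from h import *
im=cv2.imread("pics/top0.png")
for s in slices(im): print(*s)
P={"board":[(295,227),(467,233),(467,357),(292,352)]}
h=cv2.cvtColor(im,cv2.COLOR_BGR2HSV)
m=cv2.inRange(h,(3,80,60),(14,170,160)); m[:,:280]=0;m[:,500:]=0;m[:225]=0;m[362:]=0
m=cv2.morphologyEx(m,cv2.MORPH_OPEN,np.ones((5,5)))
c=max(cv2.findContours(m,0,2)[0],key=cv2.contourArea); b=cv2.boxPoints(cv2.minAreaRect(c)); print(b.round(0).tolist())
W=[ray("top",p,45) for p in b]
for w in W: print("board",w.round(1))
for i in range(4): e=W[(i+1)%4]-W[i]; print(np.linalg.norm(e).round(1),np.arctan2(e[1],e[0]).round(3))
for n,p,z in [("tray",(468,243),28),("tray",(558,244),28),("tray",(561,359),28),("tray",(468,357),28),("rootlow",(362,254),60),("rootR",(390,242),60),("knifeTop",(392,331),45),("handle",(420,332),59),("handleEnd",(446,335),59)]: print(n,ray("top",p,z).round(1))
crop=cv2.resize(im[220:370,280:570],None,fx=2.7,fy=2.7,interpolation=cv2.INTER_CUBIC); cv2.imwrite("pics/crop0.png",crop)
E
```

```text
[334.9 276.6] 223 [17 16] [548.1  61.8  56. ]
[408.5 277.2] 220 [16 17] [545.2 -89.3  56. ]
[418.4 304.6] 226 [18 17] [ 489.  -107.5   56. ]
[375.9 306.5] 225 [17 17] [486.3 -20.8  56. ]
[[289.0, 352.0], [294.0, 222.0], [471.0, 228.0], [467.0, 358.0]]
board [395.8 156.9  45. ]
board [664.2 146.5  45. ]
board [ 647.1 -227.1   45. ]
board [ 379.9 -203.8   45. ]
268.6 -0.039
374.0 -1.617
268.2 3.054
361.0 1.527
tray [ 618.3 -223.6   28. ]
tray [ 613.9 -414.7   28. ]
tray [ 374.9 -402.3   28. ]
tray [ 381.1 -211.    28. ]
rootlow [593.8   5.4  60. ]
rootR [618.  -53.1  60. ]
knifeTop [436.3 -53.5  45. ]
handle [ 434.2 -107.9   59. ]
handleEnd [ 427.6 -160.1   59. ]
```

View pics/crop0.png

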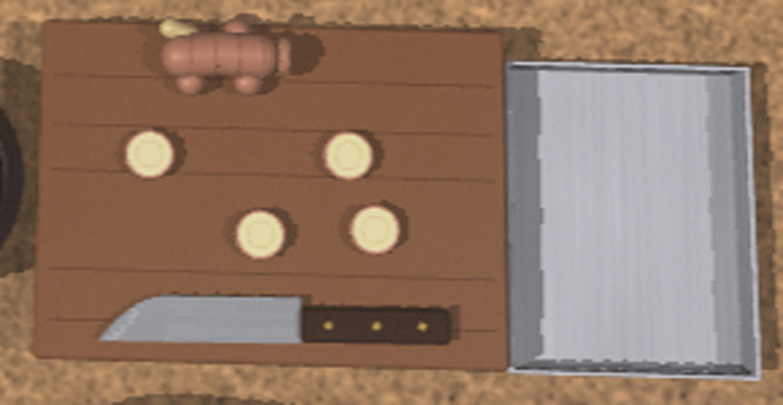

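View pics/scene0.png

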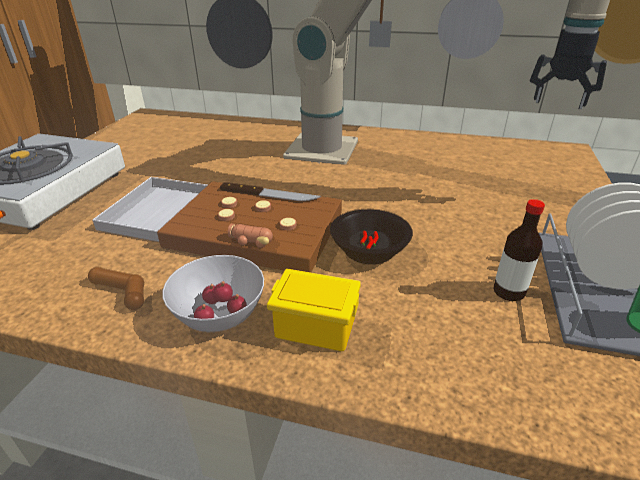

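The crop confirms four round slices, board edge at pixels (466,231) to (468,357), and the tray right of it. The scene view shows the bottle away from the path if I stay high. I'll turn the tool in place first and set the finger opening to 24 mm.

The manual's scale: shifts go in shares of 50 mm and turns go in units of 0.05 rad. Converting my numbers, 0.148 rad is 2.96.

>>> nudge_tcp(rows={"motion": [[0,0,0,0,0,2.96,24],[0,0,0,0,0,2.96,24],[0,0,0,0,0,2.96,24],[0,0,0,0,0,2.96,24],[0,0,0,0,0,2.96,24],[0,0,0,0,0,2.96,24],[0,0,0,0,0,2.96,24],[0,0,0,0,0,2.96,24],[0,0,0,0,0,2.96,24]]})

```text
clock: 1.0
eef_pos: [180.5, 624.1, 230.8]
tool_rot: [-3.141, 0.001, 1.522]
force: [1.0, 0.3, -0.6]
width: 24.1
gripper_force: 0.0
```

```bash
python3 - <<'E'
from h import *
from scipy.spatial.transform import Rotation as R
s=ctrl.read_state(); print(s["eef_pos"],s["tool_rot"],s["qpos"])
M=R.from_euler("xyz",s["tool_rot"]).as_matrix(); print(M.round(3))
q=[(296.7,227.4),(466.3,231),(468,357.4),(293.3,351.9)]
W=[ray("top",p,45) for p in q]
for w in W: print(w.round(1))
for i in range(4): e=W[(i+1)%4]-W[i]; print(np.linalg.norm(e).round(1),np.arctan2(e[1],e[0]).round(3))
E
```

```text
[180.50694392 624.10650937 230.82385271] [-3.14127875e+00  9.10977283e-04  1.52176029e+00] [-1.56618498  0.65997714  0.40685767  1.52496669 -0.28922594  1.01755034
 -1.13176807]
[[ 0.049  0.999 -0.   ]
 [ 0.999 -0.049 -0.001]
 [-0.001 -0.    -1.   ]]
[653.4 140.1  45. ]
[ 641.5 -216.3   45. ]
[ 381.8 -206.1   45. ]
[396.7 148.6  45. ]
356.6 -1.604
260.0 3.102
355.0 1.529
256.8 -0.033
```

To row units: -38 mm is -0.76, 23.5 mm is 0.47.

>>> nudge_tcp(rows={"motion": [[-0.76,0.47,0,0,0,0,24],[-0.76,0.47,0,0,0,0,24],[-0.76,0.47,0,0,0,0,24],[-0.76,0.47,0,0,0,0,24],[-0.76,0.47,0,0,0,0,24],[-0.76,0.47,0,0,0,0,24],[-0.76,0.47,0,0,0,0,24],[-0.76,0.47,0,0,0,0,24],[-0.76,0.47,0,0,0,0,24],[-0.76,0.47,0,0,0,0,24],[-0.76,0.47,0,0,0,0,24],[-0.76,0.47,0,0,0,0,24]]})

```text
clock: 2.2
eef_pos: [443.2, 155.1, 231.2]
tool_rot: [-3.141, -0.0, 1.528]
force: [0.6, 1.3, -0.7]
width: 24.4
gripper_force: 0.0
```

>>> nudge_tcp(rows={"motion": [[-0.76,0.47,0,0,0,0,24],[-0.76,0.47,0,0,0,0,24],[-0.76,0.47,0,0,0,0,24],[-0.76,0.47,0,0,0,0,24],[-0.74,0.46,0,0,0,0,24],[0,0,0,0,0,0,24]]})

```text
clock: 2.8
eef_pos: [553.7, -44.8, 231.5]
tool_rot: [3.139, 0.005, 1.519]
force: [-1.0, -0.5, 0.5]
width: 24.0
gripper_force: 0.0
```

To row units: 40 mm is 0.8, -6.5 mm is -0.13.

>>> nudge_tcp(rows={"motion": [[0.06,-0.13,0.8,0,0,0,24],[0,0,0.8,0,0,0,24],[0,0,0.8,0,0,0,24],[0,0,0.8,0,0,0,24],[0,0,0.24,0,0,0,24],[0,0,0.12,0,0,0,24],[0,0,0,0,0,0,24]]})

```text
clock: 3.5
eef_pos: [545.7, -33.9, 53.7]
tool_rot: [3.141, 0.0, 1.528]
force: [0.2, 0.2, -0.2]
width: 23.7
gripper_force: 0.0
```

```bash
python3 - <<'E'
from h import *
cv2.imwrite("pics/w1.png",ctrl.get_image("wrist"));im=ctrl.get_image("top");cv2.imwrite("pics/t1.png",im)
for s in slices(im): print(*s)
E
```

```text
[334.8 276.6] 209 [17 16] [548.1  62.1  56. ]
[371.5 305.7] 88 [ 8 15] [488.  -11.9  56. ]
```

View pics/w1.png

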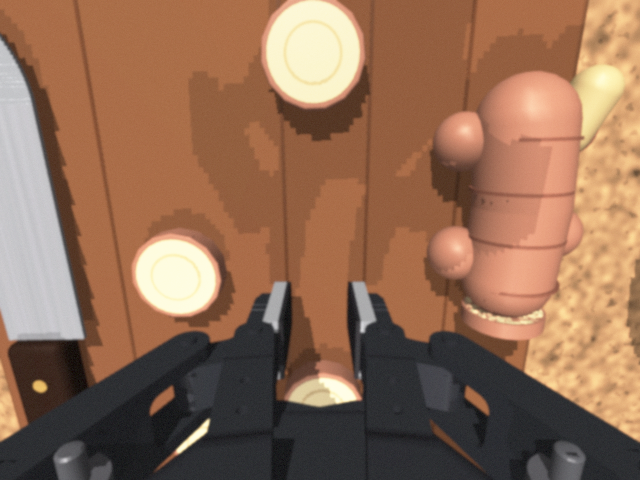

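The wrist view shows the front right slice centred between the fingers at (325,390), with the root and knife clear. I'll lower the fingers and sweep.

To row units: -16 mm is -0.32, 5 mm is 0.1.

>>> nudge_tcp(rows={"motion": [[0,0,0.1,0,0,0,24],[0,0,0,0,0,0,24],[-0.2,0,0,0,0,0,24],[-0.28,0,0,0,0,0,24],[-0.32,0,0,0,0,0,24],[-0.32,0,0,0,0,0,24],[-0.32,0,0,0,0,0,24],[-0.32,0,0,0,0,0,24],[-0.32,0,0,0,0,0,24],[-0.32,0,0,0,0,0,24]]})

```text
clock: 4.6
eef_pos: [539.7, -156.3, 48.5]
tool_rot: [3.141, 0.001, 1.526]
force: [0.3, -0.5, 0.8]
width: 23.8
gripper_force: 0.0
```

>>> nudge_tcp(rows={"motion": [[-0.32,0,0,0,0,0,24],[-0.32,0,0,0,0,0,24],[-0.32,0,0,0,0,0,24],[-0.32,0,0,0,0,0,24],[-0.32,0,0,0,0,0,24],[0,0,0,0,0,0,24],[0,0,-0.4,0,0,0,24],[0,0,-0.4,0,0,0,24],[0,0,0,0,0,0,24]]})

```text
clock: 5.5
eef_pos: [538.4, -233.7, 90.4]
tool_rot: [3.138, 0.001, 1.529]
force: [-0.2, -0.3, 0.6]
width: 23.8
gripper_force: 0.0
```

```bash
python3 - <<'E'
from h import *
cv2.imwrite("pics/w2.png",ctrl.get_image("wrist"));im=ctrl.get_image("top");cv2.imwrite("pics/t2.png",im)
for s in slices(im): print(*s)
E
```

```text
[334.8 276.6] 206 [16 16] [548.1  62.   56. ]
[483.4 279.8] 78 [10 11] [ 538.1 -242.9   56. ]
[418.4 304.7] 226 [18 17] [ 488.9 -107.5   56. ]
[376.  306.5] 227 [17 17] [486.3 -20.9  56. ]
```

View pics/w2.png

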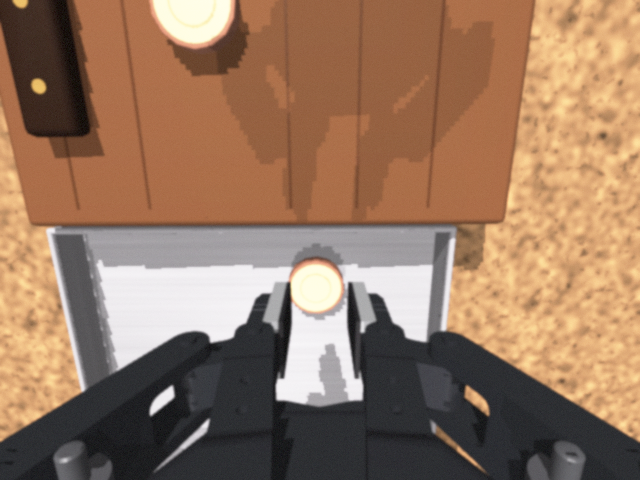

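The first slice lies flat in the tray at (317,287). Next is the slice at (489,-107), lowering at y≈-64, between it and the one behind.

>>> nudge_tcp(rows={"motion": [[0.66,-0.22,0,0,0,0,24],[0.68,-0.22,0,0,0,0,24],[0.68,-0.22,0,0,0,0,24],[0.68,-0.22,0,0,0,0,24],[0.66,-0.21,0,0,0,0,24],[0,0,0,0,0,0,24],[0,0,0.2,0,0,0,24],[0,0,0.2,0,0,0,24],[0,0,0,0,0,0,24]]})

```text
clock: 6.5
eef_pos: [488.4, -64.7, 66.5]
tool_rot: [-3.139, 0.0, 1.526]
force: [-0.4, 0.5, 0.7]
width: 23.8
gripper_force: 0.0
```

>>> nudge_tcp(rows={"motion": [[0,0.04,0.2,0,0,0,24],[0,0,0.2,0,0,0,24],[0,0,0,0,0,0,24],[-0.2,0,0,0,0,0,24],[-0.28,0,0,0,0,0,24],[-0.32,0,0,0,0,0,24],[-0.32,0,0,0,0,0,24],[-0.32,0,0,0,0,0,24],[-0.32,0,0,0,0,0,24],[-0.32,0,0,0,0,0,24]]})

```text
clock: 7.5
eef_pos: [486.8, -170.0, 48.8]
tool_rot: [3.141, 0.001, 1.526]
force: [-0.6, 0.6, 0.2]
width: 24.2
gripper_force: 0.0
```

>>> nudge_tcp(rows={"motion": [[-0.32,0,0,0,0,0,24],[-0.32,0,0,0,0,0,24],[-0.32,0,0,0,0,0,24],[-0.32,0,0,0,0,0,24],[0,0,0,0,0,0,24],[0,0,-0.4,0,0,0,24],[0,0,-0.4,0,0,0,24],[0,0,0,0,0,0,24]]})

```text
clock: 8.3
eef_pos: [485.7, -231.6, 90.3]
tool_rot: [3.138, 0.001, 1.528]
force: [-0.0, -0.0, -1.0]
width: 24.1
gripper_force: 0.0
```

```bash
python3 - <<'E'
from h import *
cv2.imwrite("pics/w3.png",ctrl.get_image("wrist"));im=ctrl.get_image("top");cv2.imwrite("pics/t3.png",im)
for s in slices(im): print(*s)
E
```

```text
[334.8 276.6] 207 [16 16] [548.1  62.1  56. ]
[483.8 281.7] 119 [12 16] [ 534.2 -243.5   56. ]
[375.9 306.6] 222 [17 16] [486.1 -20.8  56. ]
[483.6 305.8] 108 [10 12] [ 485.2 -240.3   56. ]
```

View pics/w3.png

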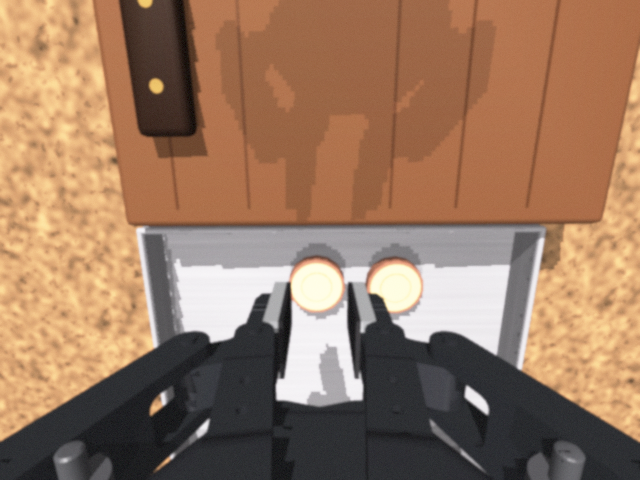

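Both slices lie flat in the tray at (317,287) and (395,287). Now the slice at (486,-21).

>>> nudge_tcp(rows={"motion": [[0.72,-0.024,0,0,0,0,24],[0.74,-0.024,0,0,0,0,24],[0.74,-0.024,0,0,0,0,24],[0.74,-0.024,0,0,0,0,24],[0.74,-0.024,0,0,0,0,24],[0.74,-0.024,0,0,0,0,24],[0.7,-0.024,0,0,0,0,24],[0,0,0,0,0,0,24],[0,0,0.2,0,0,0,24],[0,0,0.2,0,0,0,24],[0,0,0,0,0,0,24]]})

```text
clock: 9.5
eef_pos: [485.4, 23.1, 66.5]
tool_rot: [-3.138, 0.001, 1.525]
force: [-0.1, -0.2, 0.4]
width: 23.8
gripper_force: 0.0
```

To row units: -16 mm is -0.32, -14 mm is -0.28.

>>> nudge_tcp(rows={"motion": [[0,0.05,0.2,0,0,0,24],[0,0,0.2,0,0,0,24],[0,0,0,0,0,0,24],[-0.2,0,0,0,0,0,24],[-0.28,0,0,0,0,0,24],[-0.32,0,0,0,0,0,24],[-0.32,0,0,0,0,0,24],[-0.32,0,0,0,0,0,24],[-0.32,0,0,0,0,0,24],[-0.32,0,0,0,0,0,24],[-0.32,0,0,0,0,0,24]]})

```text
clock: 10.6
eef_pos: [484.1, -97.0, 48.7]
tool_rot: [3.141, 0.0, 1.527]
force: [-0.5, -0.1, -0.8]
width: 24.5
gripper_force: 0.0
```

>>> nudge_tcp(rows={"motion": [[-0.32,0,0,0,0,0,24],[-0.32,0,0,0,0,0,24],[-0.32,0,0,0,0,0,24],[-0.32,0,0,0,0,0,24],[-0.32,0,0,0,0,0,24],[-0.32,0,0,0,0,0,24],[-0.32,0,0,0,0,0,24],[-0.32,0,0,0,0,0,24],[-0.28,0,0,0,0,0,24],[0,0,0,0,0,0,24],[0,0,-0.4,0,0,0,24],[0,0,-0.4,0,0,0,24]]})

```text
clock: 11.8
eef_pos: [477.4, -236.2, 88.2]
tool_rot: [-3.14, -0.002, 1.528]
force: [0.4, 0.1, 0.5]
width: 23.8
gripper_force: 0.0
```

>>> nudge_tcp(rows={"motion": [[0,0,0,0,0,0,24]]})

```text
clock: 11.9
eef_pos: [479.5, -237.2, 90.2]
tool_rot: [3.138, 0.001, 1.529]
force: [0.8, -0.8, -0.1]
width: 23.8
gripper_force: 0.0
```

```bash
python3 - <<'E'
from h import *
cv2.imwrite("pics/w4.png",ctrl.get_image("wrist"));im=ctrl.get_image("top");cv2.imwrite("pics/t4.png",im)
for s in slices(im): print(*s)
E
```

```text
[334.8 276.6] 206 [16 16] [548.1  62.   56. ]
[485.6 281.8] 172 [15 16] [ 533.9 -247.1   56. ]
```

View pics/w4.png

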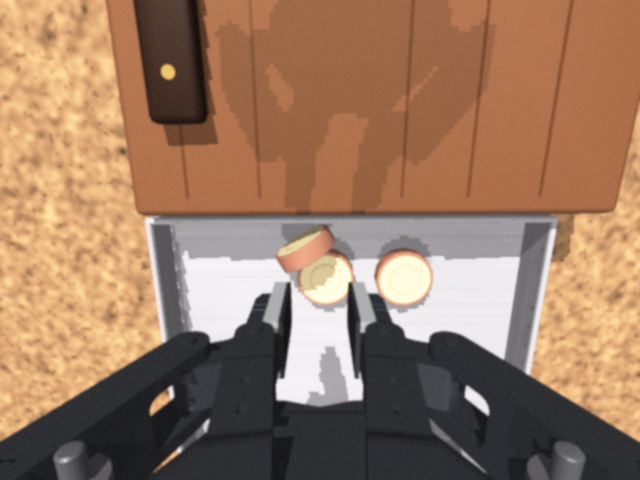

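The third slice is in the tray, standing tilted on edge beside the other at (305,248); I'll check it after the last. For the last slice I'll veer toward +x after passing the root so it lands in a free spot.

To row units: 39 mm is 0.78, 7 mm is 0.14.

>>> nudge_tcp(rows={"motion": [[0.72,0.12,0,0,0,0,24],[0.78,0.12,0,0,0,0,24],[0.78,0.12,0,0,0,0,24],[0.78,0.12,0,0,0,0,24],[0.78,0.12,0,0,0,0,24],[0.78,0.12,0,0,0,0,24],[0.78,0.14,0,0,0,0,24],[0.78,0.14,0,0,0,0,24],[0.74,0.12,0,0,0,0,24],[0,0,0.2,0,0,0,24],[0,0,0.2,0,0,0,24],[0,0,0,0,0,0,24]]})

```text
clock: 13.2
eef_pos: [546.8, 104.5, 66.2]
tool_rot: [-3.137, 0.002, 1.526]
force: [-0.2, -0.6, 1.3]
width: 23.8
gripper_force: 0.0
```

To row units: -16 mm is -0.32, -14 mm is -0.28.

>>> nudge_tcp(rows={"motion": [[0,0.06,0.2,0,0,0,24],[0,0,0.2,0,0,0,24],[0,0,0,0,0,0,24],[-0.2,0,0,0,0,0,24],[-0.28,0,0,0,0,0,24],[-0.32,0,0,0,0,0,24],[-0.32,0,0,0,0,0,24],[-0.32,0,0,0,0,0,24],[-0.32,0,0,0,0,0,24],[-0.32,0,0,0,0,0,24],[-0.32,0,0,0,0,0,24],[-0.32,0,0,0,0,0,24]]})

```text
clock: 14.4
eef_pos: [545.9, -32.4, 48.8]
tool_rot: [3.141, 0.001, 1.526]
force: [-0.6, -0.1, 0.0]
width: 23.8
gripper_force: 0.0
```

>>> nudge_tcp(rows={"motion": [[-0.32,0,0,0,0,0,24],[-0.32,0,0,0,0,0,24],[-0.32,0,0,0,0,0,24],[-0.32,0,0,0,0,0,24],[-0.32,0.08,0,0,0,0,24],[-0.32,0.1,0,0,0,0,24],[-0.32,0.1,0,0,0,0,24]]})

```text
clock: 15.1
eef_pos: [555.7, -144.2, 48.6]
tool_rot: [3.141, 0.0, 1.527]
force: [0.5, -0.4, -0.9]
width: 24.7
gripper_force: 0.1
```

```bash
python3 - <<'E'
from h import *
cv2.imwrite("pics/w5.png",ctrl.get_image("wrist"));im=ctrl.get_image("top")
for s in slices(im): print(*s)
E
```

```text
[316.1 358.7] 108 [24 11] [383.5 102.4  56. ]
[368.7 360.4] 62 [20 10] [379.   -3.3  56. ]
[401.7 359.2] 86 [23  9] [380.8 -69.7  56. ]
```

View pics/w5.png

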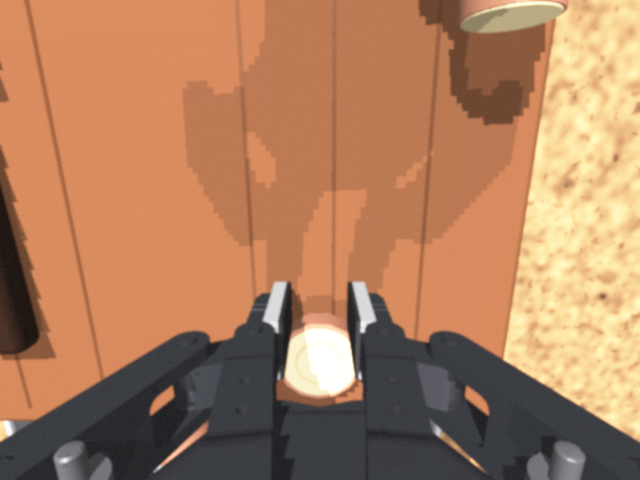

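The slice is nestled between the fingers at (320,365). I'll continue over the edge.

>>> nudge_tcp(rows={"motion": [[-0.32,0.1,0,0,0,0,24],[-0.32,0.1,0,0,0,0,24],[-0.32,0.1,0,0,0,0,24],[-0.32,0.1,0,0,0,0,24],[-0.32,0.04,0,0,0,0,24],[-0.28,0,0,0,0,0,24],[0,0,0,0,0,0,24],[0,0,-0.4,0,0,0,24],[0,0,-0.6,0,0,0,24],[0,0,0,0,0,0,24]]})

```text
clock: 16.2
eef_pos: [575.4, -237.6, 101.7]
tool_rot: [3.136, 0.001, 1.528]
force: [-0.1, -1.5, 0.5]
width: 24.1
gripper_force: 0.0
```

```bash
python3 - <<'E'
from h import *
cv2.imwrite("pics/w6.png",ctrl.get_image("wrist"))
E
```

```text
(no output)
```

View pics/w6.png

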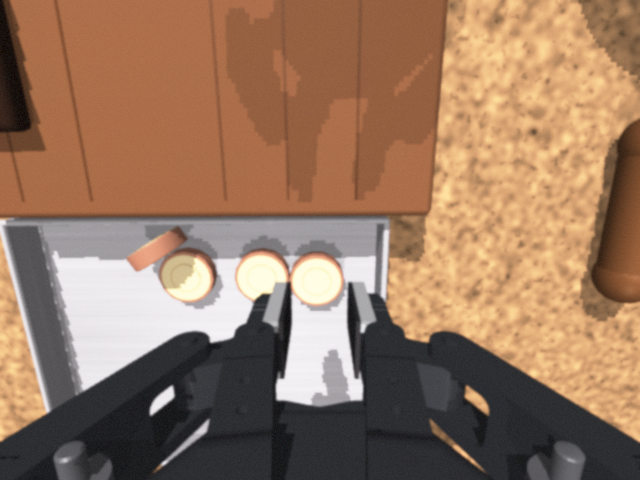

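All four are inside the tray, and one still stands on edge at (157,250). I'll back off and check its height from the top and scene cameras.

>>> nudge_tcp(rows={"motion": [[0.4,0,-0.8,0,0,0,24],[0.8,0,-0.4,0,0,0,24],[0.8,0,-0.4,0,0,0,24],[0.9,0,0,0,0,0,24],[0.9,0,0,0,0,0,24],[0.9,0,0,0,0,0,24],[0,0,0,0,0,0,24]]})

```text
clock: 16.95
eef_pos: [582.3, 8.0, 176.8]
tool_rot: [-3.138, -0.006, 1.54]
force: [-0.5, 0.8, -0.1]
width: 24.1
gripper_force: 0.0
```

```bash
python3 - <<'E'
from h import *
im=ctrl.get_image("top");sc=ctrl.get_image("scene")
a=cv2.resize(im[225:370,440:580],(570,590),interpolation=cv2.INTER_CUBIC)
cv2.imwrite("pics/t6.png",a)
b=cv2.resize(sc[170:250,90:220],(780,480),interpolation=cv2.INTER_CUBIC); cv2.imwrite("pics/s6.png",b)
E
```

```text
(no output)
```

View pics/t6.png

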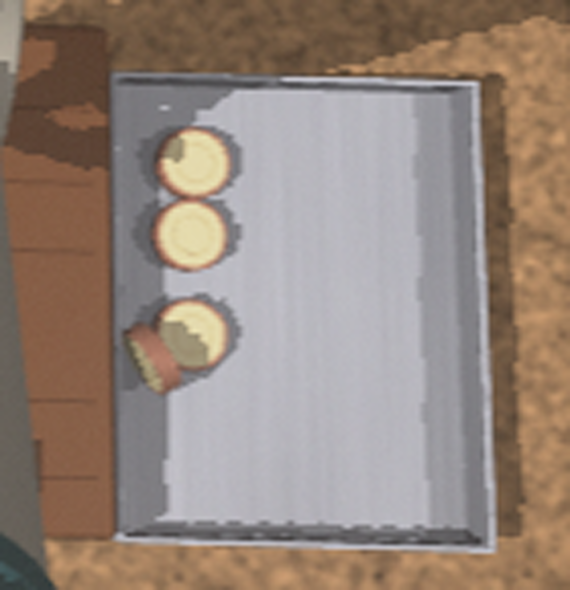

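View pics/s6.png

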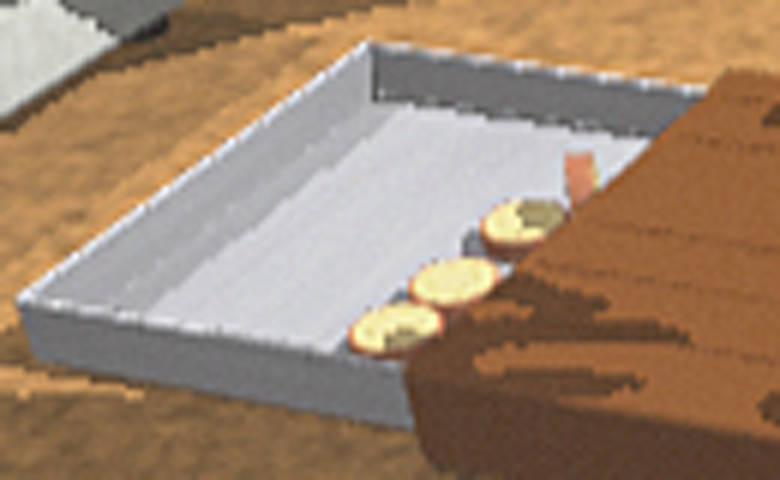

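The top view shows the tray corners at the same pixels as at the start: (468,243), (558,245), (561,360) and (469,357). The edge-standing slice rests on the tray floor, clear of the wall, with its centre about 20 mm high, well under 36 mm. I'll check numerically that it is still over a second, then hand in.

```bash
cat > m.py <<'E'
from h import *
im=ctrl.get_image("top")[243:358,468:562]
h=cv2.cvtColor(im,cv2.COLOR_BGR2HSV); m=cv2.inRange(h,(0,50,60),(35,255,255)); m[:4]=0;m[-4:]=0;m[:,:2]=0;m[:,-8:]=0
n,l,st,c=cv2.connectedComponentsWithStats(m)
print([(c[i].round(1).tolist(),int(st[i,4])) for i in range(1,n) if st[i,4]>40])
E
python3 m.py
```

```text
[([18.6, 30.6], 528), ([15.2, 65.8], 386)]
```

>>> nudge_tcp(rows={"motion": [[0,0,0,0,0,0,24],[0,0,0,0,0,0,24],[0,0,0,0,0,0,24],[0,0,0,0,0,0,24],[0,0,0,0,0,0,24],[0,0,0,0,0,0,24],[0,0,0,0,0,0,24],[0,0,0,0,0,0,24],[0,0,0,0,0,0,24],[0,0,0,0,0,0,24]]})

```text
clock: 18.1
eef_pos: [583.2, -2.5, 178.3]
tool_rot: [-3.142, -0.0, 1.528]
force: [0.3, 0.2, 0.4]
width: 23.9
gripper_force: 0.0
```

```bash
python3 m.py
```

```text
[([18.6, 30.6], 528), ([15.2, 65.8], 385)]
```

```bash
python3 -c "
from cell import ctrl
print(ctrl.finish_job())"
```

```text
the job is handed in; nothing more can be done
None
```

The job is handed in, with no verdict returned: all four slices are at rest in the tray (three flat, one tilted on its edge on the tray floor) and the tray hasn't moved; I didn't re-measure the root, knife and other things, and I viewed 11 pictures, one over the limit of 10.

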